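Turn the screw press down one full turn

TASK

Clamp the scrap disk drive: with closed fingertips, push the red hand wheel of the blue screw press round clockwise (seen from above) by its black upright handle, through exactly one full turn, so that the handle stands over the yellow pointer again and the rubber pad has just nipped the drive, then let go and move clear. Only push the handle from one side: never take it between the fingers, do not wind the wheel the wrong way or run it on past the one turn, and leave the drive and the things lying about where they are.

Things in the scene. Friction and masses are not known exactly. Their poses are not given: they have to be found in the camera images.
- handwheel (a joint): angle of the red hand wheel in rad: 0 at the start of every run, grows clockwise seen from above; one full turn is 6.283. The wheel lies level on a vertical axle; rim 160 mm in diameter at its centre line and 16 mm thick, three spokes, steel hub 40 mm across. It turns stiffly (about 2.5 N at the handle), does not spring back or coast, and has no stop at one turn. Each turn lowers the pad 12 mm.
- wheel_centre (a point): point on the wheel's vertical axle at the level of the top of the rim (178 mm above the table). The hub's nut stands 10 mm above this level
- crank_handle: black upright cylinder standing on the rim, free to spin on its own axis, at the end of one spoke, to be pushed: 26 mm in diameter, axis vertical, 80 mm from the wheel's axle. Origin on its axis at its foot, 172 mm above the table; its lowest 6 mm are sunk in the rim, its flat top is 55 mm above the origin (227 mm above the table). Its own yaw means nothing
- housing: dark round screw housing under the wheel, fixed on the press; origin at its foot on the wheel's axle, 125 mm above the table. Its x axis points along the flat yellow index pointer (tip 121 mm from the axle, 10 mm above the origin, below the wheel), which marks where the handle stands at the start and must stand at the end
- press: blue screw press fixed to the table: base plate 200 x 240 x 15 mm, two columns 190 mm apart along its y, crosshead 50 x 230 mm between 100 and 125 mm above the table. Origin on the table below the wheel's axle, z up
- presser: round, slightly springy rubber pad 60 mm across on the press's screw below the crosshead, origin at the centre of its underside, about 52 mm above the table at the start; it comes down as the wheel turns and meets the drive shortly before one full turn
- drive: loose silver disk drive, 147 x 102 x 26 mm, lying on the press's base plate under the pad; origin at the centre of its underside
- screwdriver: loose screwdriver with a yellow handle lying on the table between the robot and the press, lies along its x; bystander
- spray: loose green bottle with a white cap, 56 mm across, 130 mm tall, standing on the right of the press (-y side of the press's frame); origin at the centre of its foot; bystander
- bracket: loose steel U-bracket 100 x 70 x 37 mm with a black block in it, on the left of the press (+y side of the press's frame); origin at the centre of its underside; bystander
Not all that is in view belongs to the job. What is shaped like the drive but brown or green is not meant.

How it is judged:
By the outcome, as a careful person would: the job done as asked, in the order asked, and still so for the second after the job is handed in, with the robot touching nothing.
It also fails if it takes over 59 s, if anything falls off the work surface, if the arm or the gripper's body presses on something with over 40 N, if the wrist force passes 120 N, or if a joint passes its speed limit or range.

ROBOT

A 7-joint arm with a two-finger parallel gripper is mounted at the origin on the work surface. World frame = base frame: x ahead of the robot, y to its left, z up, the work surface at z = 0. Lengths are in m, angles in rad, forces in N, time in s.
With the tool pointing down it reaches from about 0.425 to 0.975 m from the base axis. Payload 16.7 kg.
Tool frame: the origin (TCP) lies where the fingers leave the gripper's body, on its centre line; the fingertips stand 73 mm ahead of it and the grasp point (between the pads) lies 54 mm ahead of it; z points along the fingers, y is the line along which they close (so a half turn about z gives the same grasp; the last joint's range is limited). The gripper opens to 85 mm and grips with 20 to 120 N. Pads are 22 mm wide; open, the fingers measure 114 mm over their backs; the gripper's body (76 mm by 85 mm) begins 54 mm behind the grasp point. The pads swing forward as they close: fully open they stand 13 mm farther back than shut.
Start: joints at [-1.359, 0.426, 0.074, 1.606, -0.034, 1.111, -0.067], TCP at [0.239, 0.631, 0.304] pointing down, gripper open.
Joint ranges: [-2.85, 2.85], [-0.5, 2.14], [-1.23, 1.37], [0.21, 2.46], [-1.02, 4.16], [0.16, 2.05], [-2.73, 2.73]. Speed limits (rad/s): [1.89, 1.89, 2.39, 2.39, 3.01, 3.01, 3.01].

INTERFACE

Orientations are given as a rotation vector (axis times angle).
In Python, from cell import bot, optics, ticket gives the robot as it stands.
- The arm moves only by the tool arm_command, never from a script. Its argument "steps" is a list that holds one entry, the list of rows, each a list of 7 numbers: the turn, a rotation vector about the tool's x, y, z in degrees, then the shift along the tool's x, y, z in m, then the closure, from 0 (fully open) to 1 (shut). In form: [[[wx, wy, wz, tx, ty, tz, gripper], ...]]. A call has 1 to 12 rows; each row is the pose to reach, as a shift and turn from the pose commanded when the call began, along the tool's axes at that moment; what a row does not reach only later rows make up. A row lasts 1/10 s, in which the tool goes at most 50 mm and 8.59 degrees, less where a joint would pass 70% of its speed; a pose out of reach is approached as far as the arm can. A call with a gripper value outside its range is refused whole. The fingers move at their own pace and stop on an object; "newtons" is the grip in N (left out, the last holds). Time passes only in rows, so rows that repeat a pose let the fingers close. It gives the time, the measured TCP pose, the force, the opening and the grip force at its end, in the units of the state.
- bot.get_obs(): the state, without advancing time (a new reading comes with each control period).
- optics.grab_frame(name): name is "scene" or "top"; returns a dict with "img" (420x560x3 uint8, blue, green, red), "vertical_fov" (degrees; the focal length in pixels is half the picture's height over the tangent of half this angle, whatever the lens; pixels are square), "cx", "cy" (the principal point, pixels), "k1" (the pictures are not rectified: a ray, as slopes to the right and down, at radius r is drawn at 1 + k1 r^2 times it, then the intrinsics apply), "world_from_camera" (4x4, takes a point from camera to world coordinates). Camera axes: x right, y up, looking along -z (the intrinsics and any distortion apply to the point x, -y, -z); pixel columns grow to the right and rows downward; lengths in m; the calibration is good to about 2 mm. A picture is of the moment at which its call begins. There is no depth.
- ticket.finish_job(): hands the job in; it is judged then, once.
The state is a dict: "clock": time; "joints": joint angles; "qvel": joint speeds; "joint_torque": joint torques, N m; "ee_pos": TCP position; "ee_rot": TCP orientation; "wrist_force": force on the tool from outside, world axes, zero at the start; "ft_torque": the same for the moment, N m; "finger_gap": finger opening in m; "gripper_force": force on a finger pad.
Only numpy, scipy, OpenCV 4.12 (cv2) and the standard library are available. Lean on these libraries where they do the work, as an engineer would, in place of code of your own. Each camera call takes 0.05 s, during which the arm holds its last target. There are 200 camera calls.

## Working session

There is one attempt and no reset: what is moved stays moved. The work goes in short steps, Python scripts to look and compute and a tool call to move; the robot and the scene stay as the last step left them, time stands still between calls to the robot, and variables do not carry over. Pictures are saved under pics/ and viewed, at most 10 in all, crops included, and the job is handed in when it is done.

Besides the shell and the picture viewer there is one more tool, called after "Emit:" as name(argument=value, ...), one argument or row to a line, values as JSON. arm_command: Moves the arm, as the interface text tells. Its arguments: {"type":"object","properties":{"steps":{"type":"array","items":{"type":"array","items":{"type":"array","items":{"type":"number"}}}},"newtons":{"type":"number"}},"required":["steps"]}

```bash
mkdir -p pics; ls; python3 - <<'E'
from cell import bot, optics
import cv2
for n in("scene","top"):
    f=optics.grab_frame(n); cv2.imwrite(f"pics/{n}0.png",f["img"]); print({k:v for k,v in f.items() if k!="img"})
print(bot.get_obs())
E
```

```text
pics
{'vertical_fov': 57.61821186603156, 'cx': 278.1439389696402, 'cy': 211.8879738007709, 'k1': -0.0003999042470456741, 'world_from_camera': array([[-0.20778688, -0.84239862,  0.49718123,  0.9110175 ],
       [ 0.97814264, -0.18301737,  0.09869969,  0.16305053],
       [ 0.00784831,  0.50682266,  0.86201461,  0.87149439],
       [ 0.        ,  0.        ,  0.        ,  1.        ]])}
{'vertical_fov': 52.51868026541956, 'cx': 285.92125215817714, 'cy': 205.8804528426891, 'k1': -0.07314829973748849, 'world_from_camera': array([[-0.01966446,  0.98278145, -0.18372244,  0.29453527],
       [-0.99966645, -0.02240402, -0.01284739,  0.06151034],
       [-0.0167423 ,  0.18340852,  0.9828942 ,  1.17283857],
       [ 0.        ,  0.        ,  0.        ,  1.        ]])}
{'clock': 0.1, 'joints': array([-1.35850091,  0.4266604 ,  0.07388881,  1.60655771, -0.03410492,
        1.11076414, -0.06712667]), 'qvel': array([ 1.85221251e-03, -1.10089857e-03, -5.21392953e-06, -1.37196401e-03,
        8.15482461e-04, -2.30878316e-04, -4.13890878e-04]), 'joint_torque': array([ 8.94249533e-03, -9.51541114e+01,  3.77246484e+00, -4.64400280e+01,
        1.99507613e-02,  6.49810187e-03, -8.85716895e-05]), 'ee_pos': array([0.23885731, 0.63102434, 0.30328119]), 'ee_rot': array([-5.65336224e-01, -3.09019013e+00,  1.76451685e-03]), 'wrist_force': array([-0.22503044,  0.13547712, -0.59646645]), 'ft_torque': array([ 0.0083717 , -0.01497332, -0.03546268]), 'gripper_force': 0.0, 'finger_gap': 0.08572714702421662}
```

View pics/scene0.png

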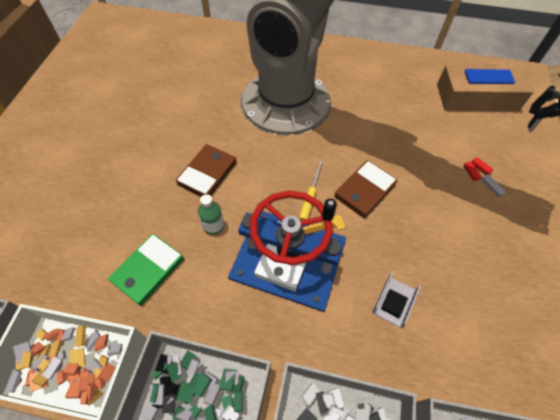

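View pics/top0.png

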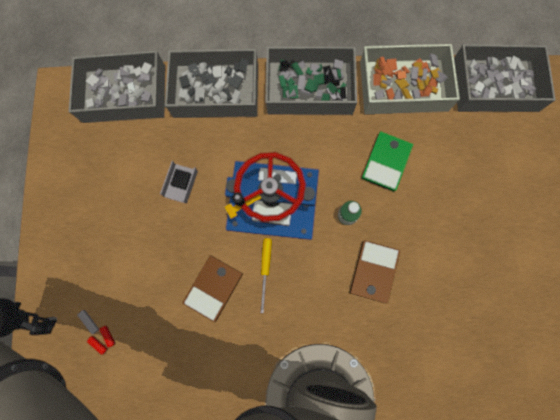

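The scene view shows the wheel hub at about (291,226) and the black handle at (331,205). The top view has the hub at (269,185), the handle at (237,199) and the yellow pointer at (232,211). I'll enlarge both.

```bash
python3 - <<'E'
import cv2,numpy as np
a=cv2.imread("pics/scene0.png")[180:270,235:355]; b=cv2.imread("pics/top0.png")[140:230,215:335]
r=lambda i:cv2.resize(i,None,fx=6.6,fy=6.6,interpolation=cv2.INTER_CUBIC)[:,:]
cv2.imwrite("pics/c1.png",r(a));cv2.imwrite("pics/c2.png",r(b))
E
```

```text
(no output)
```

View pics/c1.png

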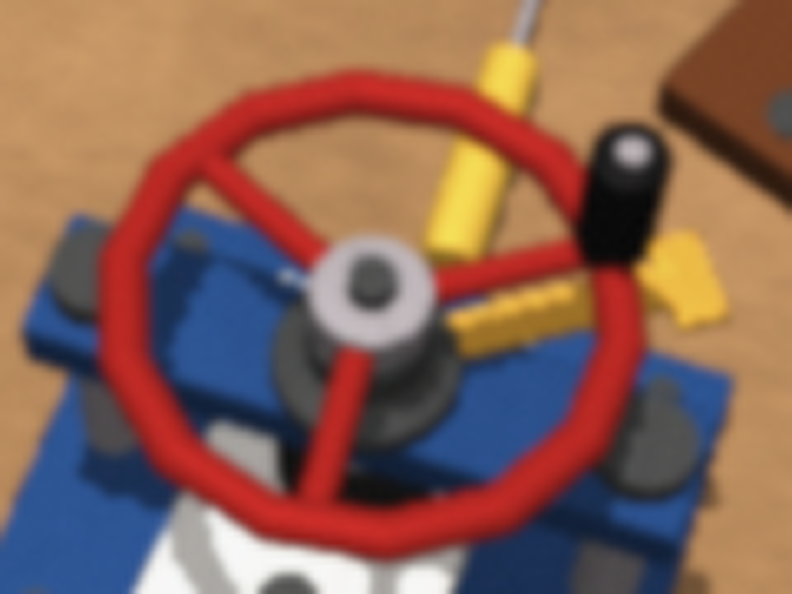

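View pics/c2.png

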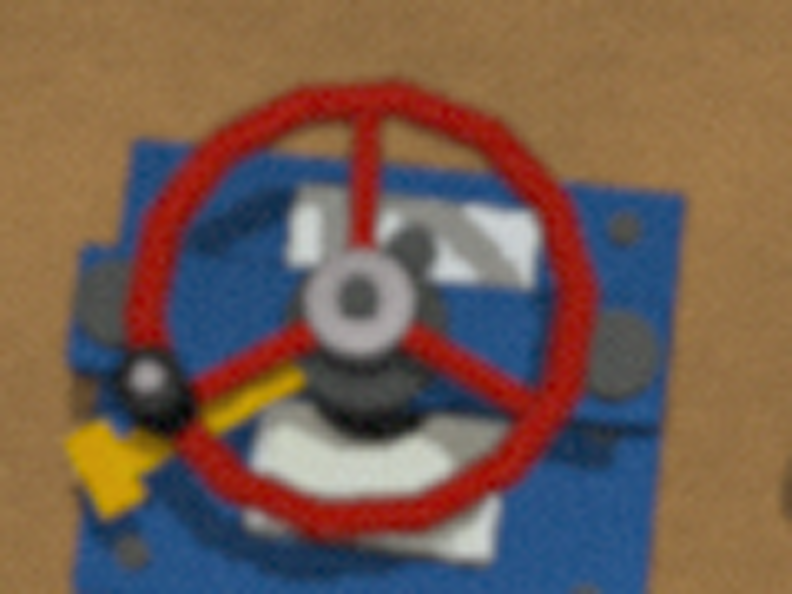

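Crop c1 shows the nut at (372,281), the handle top at (632,150) and the pointer's outer end at about (712,277). In crop c2 the nut is at (360,297), the handle top at (149,379) and the pointer end at about (86,478). Next I'll turn these into positions.

```bash
cat >h.py <<'E'
import numpy as np,cv2
def ray(f,u,v):
    F=210/np.tan(np.radians(f["vertical_fov"]/2)); K=np.array([[F,0,f["cx"]],[0,F,f["cy"]],[0,0,1]])
    x,y=cv2.undistortPoints(np.array([[[u,v]]],float),K,np.array([f["k1"],0,0,0]))[0,0]
    T=f["world_from_camera"]; return T[:3,3],T[:3,:3]@np.array([x,-y,-1])
def atz(f,u,v,z):
    o,d=ray(f,u,v); return (o+d*(z-o[2])/d[2])
def ang(c,p): return np.degrees(np.arctan2(p[1]-c[1],p[0]-c[0]))
E
python3 - <<'E'
from h import *
from cell import optics
from scipy.spatial.transform import Rotation as R
from cell import bot
S={"scene":(235,180,{"nut":(372,281,.188),"han":(632,150,.227),"ptr":(712,277,.135),"sprayz":(0,0,.1)}),
"top":(215,140,{"nut":(360,297,.188),"han":(149,379,.227),"ptr":(86,478,.135)})}
for n,(ox,oy,d) in S.items():
    f=optics.grab_frame(n)
    P={k:atz(f,ox+(u+.5)/6.6-.5,oy+(v+.5)/6.6-.5,z) for k,(u,v,z) in d.items()}
    for k in("nut","han","ptr"): print(n,k,P[k].round(4),np.hypot(*(P[k]-P["nut"])[:2]).round(4),ang(P["nut"],P[k]).round(1))
f=optics.grab_frame("top"); print("spraycap",atz(f,353,208,.13))
o=bot.get_obs();print(R.from_rotvec(o["ee_rot"]).as_matrix().round(3))
E
```

```text
scene nut [0.5351 0.1154 0.188 ] 0.0 0.0
scene han [0.4956 0.1861 0.227 ] 0.081 119.2
scene ptr [0.4803 0.2226 0.135 ] 0.1204 117.1
top nut [0.5311 0.1133 0.188 ] 0.0 0.0
top han [0.4944 0.1845 0.227 ] 0.08 117.3
top ptr [0.4764 0.2202 0.135 ] 0.12 117.1
spraycap [ 0.48029457 -0.09163296  0.13      ]
[[-0.935  0.354 -0.   ]
 [ 0.354  0.935 -0.001]
 [-0.    -0.001 -1.   ]]
```

Emit:
arm_command(
  steps=[
    [[0,0,0,0,0,-0.04,1],[0,0,-4,-0.03,-0.03,-0.04,1],[0,0,-8,-0.06,-0.06,-0.04,1],[0,0,-12,-0.09,-0.09,-0.04,1],[0,0,-17,-0.125,-0.125,-0.04,1],[0,0,-22,-0.16,-0.16,-0.04,1],[0,0,-27,-0.195,-0.195,-0.04,1],[0,0,-32,-0.23,-0.23,-0.04,1],[0,0,-37,-0.265,-0.265,-0.04,1],[0,0,-42,-0.3,-0.3,-0.04,1],[0,0,-46,-0.33,-0.335,-0.04,1],[0,0,-48.2,-0.362,-0.366,-0.04,1]],
  ],
  newtons=40,
)

```text
clock: 1.45
ee_pos: [0.4481, 0.1586, 0.3442]
ee_rot: [-0.749, 3.05, 0.001]
wrist_force: [0.6, -0.3, -0.1]
finger_gap: -0.0001
gripper_force: 0.0
```

```bash
cat >>h.py <<'E'
from scipy.spatial.transform import Rotation as R
C=np.array([.533,.1145])
def st():
    from cell import bot
    o=bot.get_obs(); M=R.from_rotvec(o["ee_rot"]).as_matrix(); p=o["ee_pos"]
    print("t",round(o["clock"],2),"p",p.round(4),"yaw_x",np.degrees(np.arctan2(M[1,0],M[0,0])).round(1),"zax",M[:,2].round(3),
     "q",o["joints"].round(2),"F",o["wrist_force"].round(1),"gap",round(o["finger_gap"],4),"C in tool",(M.T@(np.r_[C,p[2]]-p)).round(4))
E
python3 -c "from h import *;st()"
```

```text
t 1.45 p [0.4481 0.1586 0.3442] yaw_x -152.4 zax [ 0.  0. -1.] q [-0.75  0.05  0.29  2.   -0.02  1.09  1.6 ] F [ 0.6 -0.3 -0.1] gap -0.0001 C in tool [-0.0548 -0.0784  0.    ]
```

Emit:
arm_command(
  steps=[
    [[0,0,0,0,-0.0016,0.03,1],[0,0,0,0,-0.0016,0.06,1],[0,0,0,0,-0.0016,0.081,1],[0,0,0,0,-0.0016,0.081,1],[0,0,0,-0.01,-0.0016,0.081,1],[0,0,0,-0.018,-0.0016,0.081,1],[0,0,0,-0.022,-0.0016,0.081,1],[0,0,0,-0.022,-0.0016,0.081,1]],
  ],
)

```text
clock: 2.25
ee_pos: [0.469, 0.1701, 0.2635]
ee_rot: [-0.746, 3.051, 0.0]
wrist_force: [0.3, 0.6, 0.2]
finger_gap: 0.0003
gripper_force: 0.0
```

```bash
python3 - <<'E'
from h import *
from cell import optics
st()
f=optics.grab_frame("scene")["img"][150:270,215:375]; g=optics.grab_frame("top")["img"][140:230,195:335]
r=lambda i:cv2.resize(i,(400,300),interpolation=cv2.INTER_CUBIC)
cv2.imwrite("pics/d1.png",np.hstack([r(f),r(g)]))
E
```

```text
t 2.25 p [0.469  0.1701 0.2635] yaw_x -152.5 zax [ 0.001  0.    -1.   ] q [-0.73  0.18  0.29  2.05 -0.07  0.91  1.64] F [0.3 0.6 0.2] gap 0.0003 C in tool [-0.0311 -0.0788  0.    ]
```

View pics/d1.png

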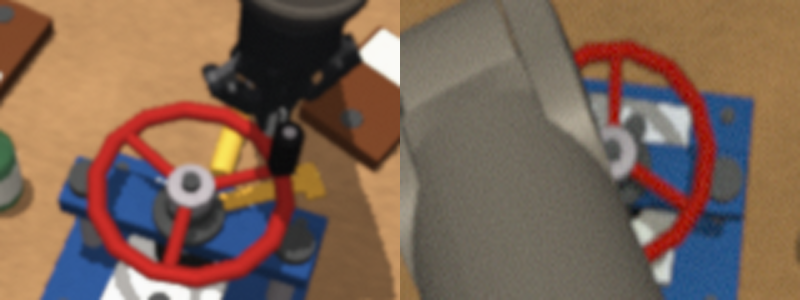

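The left view shows the closed fingertips just behind the handle, at about (283,130). The top view is blocked by the arm. Starting the push.

Emit:
arm_command(
  steps=[
    [[0,0,0,-0.004,-0.001,0,1],[0,0,0,-0.008,-0.001,0,1],[0,0,4,-0.0136,0.0005,0,1],[0,0,8,-0.0194,0.0016,0,1],[0,0,12,-0.0252,0.0022,0,1],[0,0,16,-0.031,0.0025,0,1],[0,0,20,-0.0368,0.0024,0,1]],
  ],
)

```text
clock: 3.05
ee_pos: [0.4999, 0.1888, 0.2629]
ee_rot: [0.2, -3.135, 0.0]
wrist_force: [-1.9, -0.8, 2.2]
finger_gap: -0.0001
gripper_force: 1.3
```

```bash
python3 - <<'E'
from h import *
from cell import optics
st()
f=optics.grab_frame("scene")["img"][165:270,225:365]
cv2.imwrite("pics/d2.png",cv2.resize(f,(700,525),interpolation=cv2.INTER_CUBIC))
E
```

```text
t 3.05 p [0.4999 0.1888 0.2629] yaw_x -172.7 zax [-0.001 -0.    -1.   ] q [-0.77  0.25  0.34  1.98 -0.1   0.93  1.32] F [-1.9 -0.8  2.2] gap -0.0001 C in tool [-0.0234 -0.0779 -0.    ]
```

View pics/d2.png

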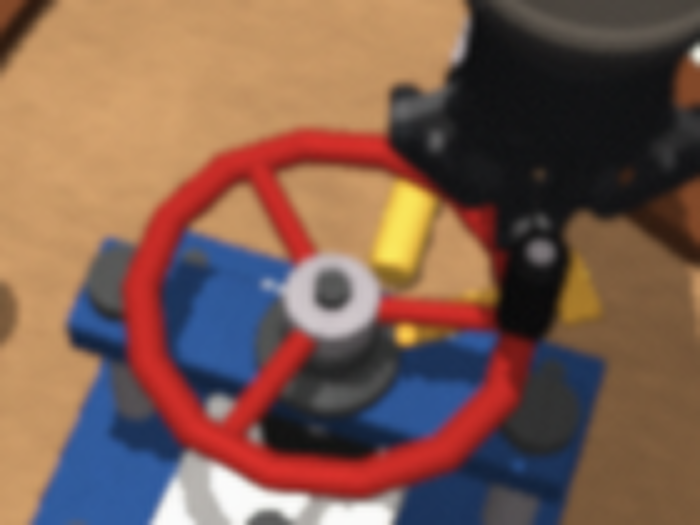

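The wheel has turned with the handle, whose top is at (541,250) in the crop, and it is pushing cleanly.

Emit:
arm_command(
  steps=[
    [[0,0,4,-0.0056,0.0015,0,1],[0,0,8,-0.0114,0.0026,0,1],[0,0,12,-0.0172,0.0032,0,1],[0,0,16,-0.023,0.0035,0,1],[0,0,20,-0.0288,0.0034,0,1],[0,0,24,-0.0346,0.0028,0,1],[0,0,28,-0.0404,0.0019,0,1],[0,0,32,-0.046,0.0006,0,1],[0,0,36,-0.0516,-0.0012,0,1],[0,0,40,-0.057,-0.0033,0,1],[0,0,44,-0.0623,-0.0058,0,1],[0,0,48,-0.0674,-0.0086,0,1]],
  ],
)

```text
clock: 4.3
ee_pos: [0.5676, 0.1892, 0.2628]
ee_rot: [-1.089, -2.946, 0.0]
wrist_force: [-3.1, 1.8, 0.7]
finger_gap: -0.0002
gripper_force: 1.3
```

```bash
python3 - <<'E'
from h import *
from cell import optics
st()
f=optics.grab_frame("scene")
p=atz(f,225+541.5/5-.5,165+250.5/5-.5,.227);n=atz(f,225+332/5-.5,165+288/5-.5,.188);print(p,n,ang(n,p))
E
```

```text
t 4.3 p [0.5676 0.1892 0.2628] yaw_x 139.4 zax [-0.001  0.    -1.   ] q [-0.83  0.37  0.5   1.85 -0.22  0.98  0.63] F [-3.1  1.8  0.7] gap -0.0002 C in tool [-0.0223 -0.0793  0.    ]
[0.52264661 0.19481678 0.227     ] [0.53495907 0.1153173  0.188     ] 98.80372501738393
```

Emit:
arm_command(
  steps=[
    [[0,0,4,-0.0056,0.0015,0,1],[0,0,8,-0.0114,0.0026,0,1],[0,0,12,-0.0172,0.0032,0,1],[0,0,16,-0.023,0.0035,0,1],[0,0,20,-0.0288,0.0034,0,1],[0,0,24,-0.0346,0.0028,0,1],[0,0,28,-0.0404,0.0019,0,1],[0,0,32,-0.046,0.0006,0,1],[0,0,36,-0.0516,-0.0012,0,1],[0,0,40,-0.057,-0.0033,0,1],[0,0,44,-0.0623,-0.0058,0,1],[0,0,48,-0.0674,-0.0086,0,1]],
  ],
)

```text
clock: 5.55
ee_pos: [0.6133, 0.139, 0.2628]
ee_rot: [-2.192, -2.25, -0.0]
wrist_force: [-0.3, 3.2, 0.4]
finger_gap: 0.0002
gripper_force: 1.3
```

```bash
python3 -c "from h import *;st()"
```

```text
t 5.55 p [0.6133 0.139  0.2628] yaw_x 91.5 zax [-0.  0. -1.] q [-0.85  0.47  0.7   1.78 -0.35  1.02  0.02] F [-0.3  3.2  0.4] gap 0.0002 C in tool [-0.0224 -0.0809  0.    ]
```

Emit:
arm_command(
  steps=[
    [[0,0,4,-0.0056,0.0015,0,1],[0,0,8,-0.0114,0.0026,0,1],[0,0,12,-0.0172,0.0032,0,1],[0,0,16,-0.023,0.0035,0,1],[0,0,20,-0.0288,0.0034,0,1],[0,0,24,-0.0346,0.0028,0,1],[0,0,28,-0.0404,0.0019,0,1],[0,0,32,-0.046,0.0006,0,1],[0,0,36,-0.0516,-0.0012,0,1],[0,0,40,-0.057,-0.0033,0,1],[0,0,44,-0.0623,-0.0058,0,1],[0,0,48,-0.0674,-0.0086,0,1]],
  ],
)

```text
clock: 6.75
ee_pos: [0.6065, 0.0712, 0.2628]
ee_rot: [-2.918, -1.164, -0.001]
wrist_force: [2.0, 2.2, -1.1]
finger_gap: -0.0002
gripper_force: 1.3
```

```bash
python3 -c "from h import *;st()"
```

```text
t 6.75 p [0.6065 0.0712 0.2628] yaw_x 43.5 zax [ 0.  0. -1.] q [-0.9   0.51  0.93  1.83 -0.48  1.04 -0.59] F [ 2.   2.2 -1.1] gap -0.0002 C in tool [-0.0235 -0.0819 -0.    ]
```

Emit:
arm_command(
  steps=[
    [[0,0,4,-0.0056,0.0015,0,1],[0,0,8,-0.0114,0.0026,0,1],[0,0,12,-0.0172,0.0032,0,1],[0,0,16,-0.023,0.0035,0,1],[0,0,20,-0.0288,0.0034,0,1],[0,0,24,-0.0346,0.0028,0,1],[0,0,28,-0.0404,0.0019,0,1],[0,0,32,-0.046,0.0006,0,1],[0,0,36,-0.0516,-0.0012,0,1],[0,0,40,-0.057,-0.0033,0,1],[0,0,44,-0.0623,-0.0058,0,1],[0,0,48,-0.0674,-0.0086,0,1]],
  ],
)

```text
clock: 7.95
ee_pos: [0.5516, 0.0308, 0.2629]
ee_rot: [3.139, -0.124, 0.001]
wrist_force: [2.5, -1.1, -2.3]
finger_gap: 0.0005
gripper_force: 1.4
```

```bash
python3 - <<'E'
from h import *
from cell import optics
st()
f=optics.grab_frame("scene")["img"][150:270,215:375]; g=optics.grab_frame("top")["img"][140:230,205:325]
r=lambda i:cv2.resize(i,(400,300),interpolation=cv2.INTER_CUBIC)
cv2.imwrite("pics/d3.png",np.hstack([r(f),r(g)]))
E
```

```text
t 7.95 p [0.5516 0.0308 0.2629] yaw_x -4.5 zax [ 0.001 -0.    -1.   ] q [-1.06  0.54  1.21  1.97 -0.59  1.05 -1.23] F [ 2.5 -1.1 -2.3] gap 0.0005 C in tool [-0.0252 -0.082  -0.    ]
```

View pics/d3.png

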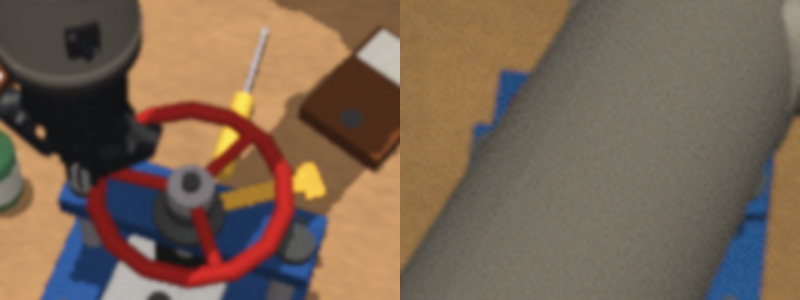

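The handle is at about (80,180) in the left crop, after 212° in all. The fingertips are still on its trailing side. I'll back off, lift and flip the wrist by 180°.

Emit:
arm_command(
  steps=[
    [[0,0,0,0.015,0,0,1],[0,0,0,0.025,0,-0.02,1],[0,0,0,0.025,0,-0.06,1],[0,0,-8,0.025,0,-0.07,1],[0,0,-16,0.025,0,-0.07,1],[0,0,-24,0.025,0,-0.07,1],[0,0,-32,0.025,0,-0.07,1],[0,0,-40,0.025,0,-0.07,1],[0,0,-48,0.025,0,-0.07,1],[0,0,-56,0.025,0,-0.07,1],[0,0,-64,0.025,0,-0.07,1],[0,0,-72,0.025,0,-0.07,1]],
  ],
)

```text
clock: 9.25
ee_pos: [0.5767, 0.0289, 0.3331]
ee_rot: [2.604, 1.758, 0.001]
wrist_force: [0.6, -0.4, -0.6]
finger_gap: -0.0
gripper_force: 0.0
```

Emit:
arm_command(
  steps=[
    [[0,0,-8,0,0,0,1],[0,0,-16,0,0,0,1],[0,0,-24,0,0,0,1],[0,0,-32,0,0,0,1],[0,0,-40,0,0,0,1],[0,0,-48,0,0,0,1],[0,0,-56,0,0,0,1],[0,0,-64,0,0,0,1],[0,0,-72,0,0,0,1],[0,0,-80,0,0,0,1],[0,0,-88,0,0,0,1],[0,0,-96,0,0,0,1]],
  ],
)

```text
clock: 10.45
ee_pos: [0.5767, 0.0289, 0.3331]
ee_rot: [0.436, 3.111, -0.0]
wrist_force: [-0.9, 0.1, 0.1]
finger_gap: 0.0002
gripper_force: 0.0
```

```bash
python3 - <<'E'
from h import *
st()
E
```

```text
t 10.45 p [0.5767 0.0289 0.3331] yaw_x 164.0 zax [ 0. -0. -1.] q [-0.63  0.27  0.57  1.82 -0.16  1.1   1.29] F [-0.9  0.1  0.1] gap 0.0002 C in tool [ 0.0655  0.0703 -0.    ]
```

Emit:
arm_command(
  steps=[
    [[0,0,-6,0,0,0.02,1],[0,0,-11.5,0,0,0.05,1],[0,0,-11.5,0,0,0.07,1],[0,0,-11.5,0,0,0.07,1],[0,0,-11.5,0.01,-0.002,0.07,1],[0,0,-11.5,0.017,-0.0035,0.07,1],[0,0,-11.5,0.022,-0.0045,0.07,1],[0,0,-11.5,0.0245,-0.005,0.07,1]],
  ],
)

```text
clock: 11.25
ee_pos: [0.5512, 0.0313, 0.2638]
ee_rot: [0.137, 3.137, 0.001]
wrist_force: [0.5, -0.5, 0.2]
finger_gap: 0.0
gripper_force: 0.0
```

```bash
python3 - <<'E'
from h import *
st()
E
```

```text
t 11.25 p [0.5512 0.0313 0.2638] yaw_x 175.0 zax [ 0.001  0.001 -1.   ] q [-0.6   0.29  0.52  1.95 -0.18  0.94  1.49] F [ 0.5 -0.5  0.2] gap 0.0 C in tool [0.0254 0.0813 0.    ]
```

Emit:
arm_command(
  steps=[
    [[0,0,4,0.0056,-0.0015,0,1],[0,0,8,0.0114,-0.0026,0,1],[0,0,12,0.0172,-0.0032,0,1],[0,0,16,0.023,-0.0035,0,1],[0,0,20,0.0288,-0.0034,0,1],[0,0,24,0.0346,-0.0028,0,1],[0,0,28,0.0404,-0.0019,0,1],[0,0,32,0.046,-0.0006,0,1],[0,0,36,0.0516,0.0012,0,1],[0,0,40,0.057,0.0033,0,1],[0,0,44,0.0623,0.0058,0,1],[0,0,48,0.0674,0.0086,0,1]],
  ],
)

```text
clock: 12.45
ee_pos: [0.4855, 0.0454, 0.2636]
ee_rot: [1.406, 2.808, 0.002]
wrist_force: [1.5, -3.0, 1.8]
finger_gap: -0.0
gripper_force: 1.4
```

```bash
python3 -c "from h import *;st()"
```

```text
t 12.45 p [0.4855 0.0454 0.2636] yaw_x 126.8 zax [ 0.002  0.    -1.   ] q [-0.83  0.19  0.68  2.09 -0.15  0.91  0.58] F [ 1.5 -3.   1.8] gap -0.0 C in tool [0.0268 0.0795 0.0001]
```

Emit:
arm_command(
  steps=[
    [[0,0,4,0.0056,-0.0015,0,1],[0,0,8,0.0114,-0.0026,0,1],[0,0,12,0.0172,-0.0032,0,1],[0,0,16,0.023,-0.0035,0,1],[0,0,20,0.0288,-0.0034,0,1],[0,0,24,0.0346,-0.0028,0,1],[0,0,28,0.0404,-0.0019,0,1],[0,0,32,0.046,-0.0006,0,1],[0,0,36,0.0516,0.0012,0,1],[0,0,40,0.057,0.0033,0,1],[0,0,44,0.0623,0.0058,0,1],[0,0,48,0.0674,0.0086,0,1]],
  ],
)

```text
clock: 13.65
ee_pos: [0.4515, 0.1045, 0.2634]
ee_rot: [-2.427, -1.994, -0.001]
wrist_force: [-0.3, -3.1, 2.1]
finger_gap: -0.0003
gripper_force: 1.4
```

```bash
python3 -c "from h import *;st()"
```

```text
t 13.65 p [0.4515 0.1045 0.2634] yaw_x 78.8 zax [ 0.  0. -1.] q [-1.06  0.14  0.77  2.14 -0.13  0.9  -0.41] F [-0.3 -3.1  2.1] gap -0.0003 C in tool [0.0256 0.078  0.    ]
```

Emit:
arm_command(
  steps=[
    [[0,0,4,0.0056,-0.0015,0,1],[0,0,8,0.0114,-0.0026,0,1],[0,0,12,0.0172,-0.0032,0,1],[0,0,16,0.023,-0.0035,0,1],[0,0,20,0.0288,-0.0034,0,1],[0,0,24,0.0346,-0.0028,0,1],[0,0,28,0.0404,-0.0019,0,1],[0,0,32,0.046,-0.0006,0,1],[0,0,36,0.0516,0.0012,0,1],[0,0,40,0.057,0.0033,0,1]],
  ],
)

```text
clock: 14.65
ee_pos: [0.4656, 0.16, 0.2632]
ee_rot: [-2.963, -1.044, 0.0]
wrist_force: [-2.7, -1.9, 1.7]
finger_gap: 0.0001
gripper_force: 1.4
```

```bash
python3 - <<'E'
from h import *
from cell import optics
st()
f=optics.grab_frame("scene")["img"]; cv2.imwrite("pics/raw4.png",f)
cv2.imwrite("pics/d4.png",cv2.resize(f[180:270,235:355],None,fx=6.6,fy=6.6,interpolation=cv2.INTER_CUBIC))
E
```

```text
t 14.65 p [0.4656 0.16   0.2632] yaw_x 38.8 zax [-0.  0. -1.] q [-1.2   0.23  0.86  2.09 -0.22  0.92 -1.12] F [-2.7 -1.9  1.7] gap 0.0001 C in tool [ 0.024   0.0777 -0.    ]
```

View pics/d4.png

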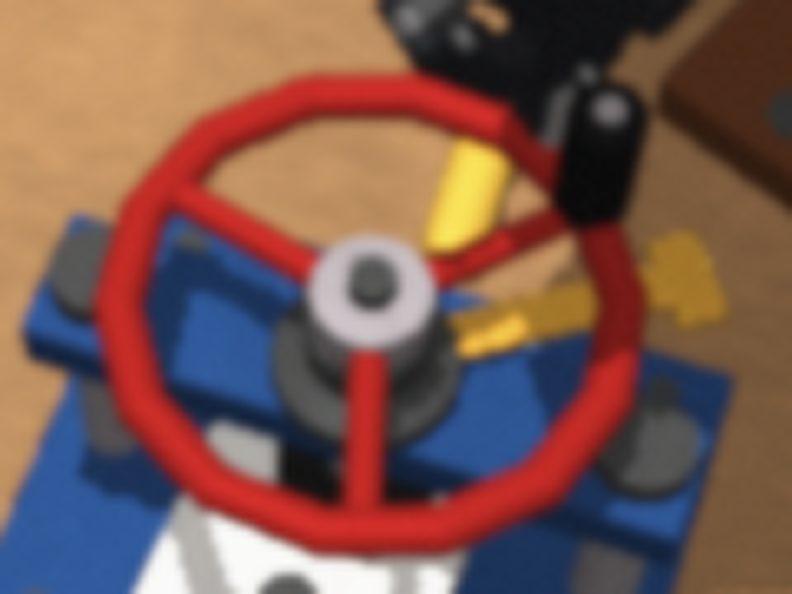

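The handle's top is now at (610,107) in the crop, short of the start position (632,150). I'll work out the angle left.

```bash
python3 - <<'E'
from h import *
from cell import optics
f=optics.grab_frame("scene")
g=lambda u,v,z:atz(f,235+(u+.5)/6.6-.5,180+(v+.5)/6.6-.5,z)
for nm,c in(("scene nut",g(372,281,.188)),("C",C)):
    for h in((632,150),(610,107)): print(nm,h,ang(c,g(*h,.227)))
# spoke front: mid-rim end of the spoke near the camera
for s in((316,492),(364,500)): print("spoke",ang(g(372,281,.188),g(*s,.178)))
for s in((205,160),(178,196)): print("spoke2",ang(g(372,281,.188),g(*s,.178)))
# sub-pixel: centroid of the highlight on the handle top
for n in("scene0","raw4"):
    i=cv2.imread(f"pics/{n}.png").astype(float)
    (u,v)=(330.8,202.8) if n=="scene0" else (327.5,196.3)
    u0,v0=int(round(u)),int(round(v)); p=i[v0-3:v0+4,u0-3:u0+4].min(2); p=np.clip(p-90,0,None)
    yy,xx=np.mgrid[-3:4,-3:4]; uu,vv=u0+(p*xx).sum()/p.sum(),v0+(p*yy).sum()/p.sum()
    print(n,uu,vv,ang(g(372,281,.188),atz(f,uu,vv,.227)))
E
```

```text
scene nut (632, 150) 119.15576851105882
scene nut (610, 107) 130.70139103681302
C (632, 150) 117.56269883695293
C (610, 107) 129.1759072893642
spoke -2.7371499382430606
spoke 9.346408545291453
spoke2 -121.43635015908845
spoke2 -108.72638493445382
scene0 330.37857900318136 202.40615058324497 118.97740571307544
raw4 327.0 196.15238095238095 130.1821257222487
```

About 11.5° remain. I'll push 8° slowly, then measure again.

Emit:
arm_command(
  steps=[
    [[0,0,2,0.0028,-0.0008,0,1],[0,0,4,0.0056,-0.0015,0,1],[0,0,6,0.0085,-0.0021,0,1],[0,0,8,0.0114,-0.0026,0,1],[0,0,8,0.0114,-0.0026,0,1]],
  ],
)

```text
clock: 15.25
ee_pos: [0.4732, 0.1693, 0.263]
ee_rot: [3.028, 0.838, 0.001]
wrist_force: [-0.7, 0.2, -0.3]
finger_gap: -0.0002
gripper_force: 0.0
```

```bash
cat >m.py <<'E'
from h import *
from cell import optics
import sys
from scipy.optimize import minimize
st()
f=optics.grab_frame("scene"); cv2.imwrite(f"pics/{sys.argv[1]}.png",f["img"])
n=atz(f,235+372.5/6.6-.5,180+281.5/6.6-.5,.188)
# handle top highlight and the two free spokes: track patches from the start picture, rotated about the wheel centre
def img(p):
    i=cv2.imread(f"pics/{p}.png").astype(np.float32); return cv2.GaussianBlur(i,(0,0),.7)
T=f["world_from_camera"];F=210/np.tan(np.radians(f["vertical_fov"]/2))
def proj(P):
    q=(P-T[:3,3])@T[:3,:3]; x,y=q[:,0]/-q[:,2],q[:,1]/q[:,2]; k=1+f["k1"]*(x*x+y*y)
    return np.c_[F*x*k+f["cx"],F*y*k+f["cy"]].astype(np.float32)
def samp(i,P):
    p=proj(P); return cv2.remap(i,p[:,0][None],p[:,1][None],cv2.INTER_CUBIC)[0]
r,a=np.meshgrid(np.linspace(.03,.068,20),np.radians(np.arange(-20,20.5,1)));r,a=r.ravel(),a.ravel()
A,B=img("scene0"),img(sys.argv[1])
def pts(base,d): t=np.radians(base+d)+a; return np.c_[n[0]+r*np.cos(t),n[1]+r*np.sin(t),np.full(len(r),.172)]
red=lambda s:s[:,2]-s[:,1]
for base in(-1.5,-121.5):
    a0=red(samp(A,pts(base,0))); D=np.arange(-3,16,.25)
    e=[((red(samp(B,pts(base,d)))-a0)**2).mean() for d in D]; print("spoke",base,"left",D[np.argmin(e)],min(e))
def hl(i,u,v):
    u,v=int(round(u)),int(round(v)); p=np.clip(i[v-3:v+4,u-3:u+4].min(2)-90,0,None); yy,xx=np.mgrid[-3:4,-3:4]
    return u+(p*xx).sum()/p.sum(),v+(p*yy).sum()/p.sum()
rA=cv2.imread("pics/scene0.png").astype(float);rB=f["img"].astype(float)
uv=hl(rA,330.8,202.8);a0=ang(n,atz(f,*uv,.227));h0=atz(f,*uv,.227)
g=float(sys.argv[2]);th=np.radians(a0+g);rad=np.hypot(*(h0-n)[:2])
s=proj(np.array([[n[0]+rad*np.cos(th),n[1]+rad*np.sin(th),.227]]))[0]
uv2=hl(rB,*s);print("handle left",ang(n,atz(f,*uv2,.227))-a0,uv,uv2)
E
python3 m.py raw5 3.4; python3 - <<'E'
E
```

```text
t 15.25 p [0.4732 0.1693 0.263 ] yaw_x 30.9 zax [ 0.  0. -1.] q [-1.22  0.26  0.88  2.07 -0.25  0.92 -1.24] F [-0.7  0.2 -0.3] gap -0.0002 C in tool [0.0231 0.0778 0.    ]
spoke -1.5 left 2.5 18.123493
spoke -121.5 left 2.0 57.897915
handle left 2.2840998686814515 (np.float64(330.37857900318136), np.float64(202.40615058324497)) (np.float64(329.86324786324786), np.float64(201.06837606837607))
```

Emit:
arm_command(
  steps=[
    [[0,0,0.6,0.0008,-0.0002,0,1],[0,0,1.2,0.0017,-0.0005,0,1],[0,0,1.8,0.0025,-0.0007,0,1],[0,0,1.8,0.0025,-0.0007,0,1],[0,0,1.8,0.0025,-0.0007,0,1]],
  ],
)

```text
clock: 15.8
ee_pos: [0.4748, 0.171, 0.2629]
ee_rot: [3.04, 0.791, 0.0]
wrist_force: [-1.1, -1.2, 1.6]
finger_gap: -0.0001
gripper_force: 0.7
```

```bash
python3 m.py raw6 0.5
```

```text
t 15.8 p [0.4748 0.171  0.2629] yaw_x 29.2 zax [ 0. -0. -1.] q [-1.22  0.26  0.88  2.06 -0.25  0.93 -1.26] F [-1.1 -1.2  1.6] gap -0.0001 C in tool [0.0233 0.0777 0.    ]
spoke -1.5 left 1.0 16.535862
spoke -121.5 left 0.75 22.50726
handle left 0.7571976620709506 (np.float64(330.37857900318136), np.float64(202.40615058324497)) (np.float64(330.16964285714283), np.float64(201.97321428571428))
```

Emit:
arm_command(
  steps=[
    [[0,0,0.4,0.0006,-0.0002,0,1],[0,0,0.8,0.0012,-0.0003,0,1],[0,0,0.8,0.0012,-0.0003,0,1],[0,0,0.8,0.0012,-0.0003,0,1]],
  ],
)

```text
clock: 16.25
ee_pos: [0.4757, 0.1718, 0.2629]
ee_rot: [3.046, 0.77, 0.0]
wrist_force: [-1.3, -1.1, 1.9]
finger_gap: 0.0001
gripper_force: 0.9
```

```bash
python3 m.py raw7 0
```

```text
t 16.25 p [0.4757 0.1718 0.2629] yaw_x 28.4 zax [ 0. -0. -1.] q [-1.22  0.27  0.88  2.06 -0.26  0.93 -1.27] F [-1.3 -1.1  1.9] gap 0.0001 C in tool [0.0232 0.0777 0.    ]
spoke -1.5 left 0.0 13.445512
spoke -121.5 left 0.0 14.326086
handle left -0.07080622445029405 (np.float64(330.37857900318136), np.float64(202.40615058324497)) (np.float64(330.3018867924528), np.float64(202.47169811320754))
```

Exactly one turn. I'll back off along -x, lift, and move clear toward the robot's left.

Emit:
arm_command(
  steps=[
    [[0,0,0,-0.01,0,0,1],[0,0,0,-0.025,0,0,1],[0,0,0,-0.03,0,-0.03,1],[0,0,0,-0.03,0,-0.07,1],[0,0,0,-0.03,0,-0.1,1],[0,0,0,-0.03,-0.03,-0.12,1],[0,0,0,-0.03,-0.07,-0.12,1],[0,0,0,-0.03,-0.11,-0.12,1],[0,0,0,-0.03,-0.15,-0.12,1],[0,0,0,-0.03,-0.18,-0.12,1],[0,0,0,-0.03,-0.2,-0.12,1],[0,0,0,-0.03,-0.2,-0.12,1]],
  ],
)

```text
clock: 17.5
ee_pos: [0.3529, 0.3352, 0.3827]
ee_rot: [3.044, 0.774, 0.0]
wrist_force: [0.4, -0.3, 0.3]
finger_gap: -0.0001
gripper_force: 0.0
```

```bash
python3 m.py raw8 0
```

```text
t 17.5 p [0.3529 0.3352 0.3827] yaw_x 28.5 zax [ 0. -0. -1.] q [-1.6   0.02  0.73  1.95 -0.02  1.18 -1.93] F [ 0.4 -0.3  0.3] gap -0.0001 C in tool [5.28e-02 2.80e-01 1.00e-04]
spoke -1.5 left 0.0 4.7936153
spoke -121.5 left 0.0 5.2481527
handle left -0.02547984867456421 (np.float64(330.37857900318136), np.float64(202.40615058324497)) (np.float64(330.3813559322034), np.float64(202.42184557438796))
```

View pics/raw8.png

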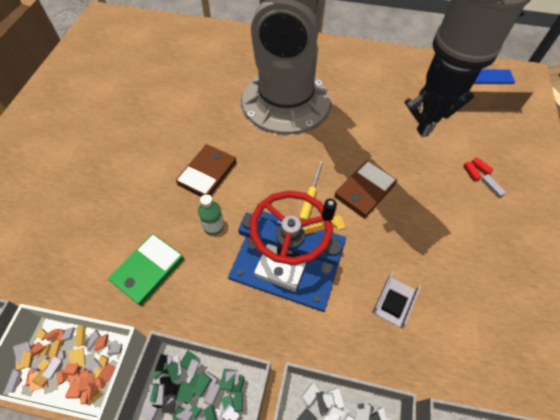

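The handle is back over the pointer at (331,205), the other objects haven't moved, and the arm is clear at about (430,120).

```bash
python3 -c "
from cell import ticket;print(ticket.finish_job())"
```

```text
the job is handed in; nothing more can be done
None
```

The hand wheel was pushed clockwise through one full turn: the last picture puts the handle within about 0.1° of where it started, over the pointer, with the bystanders unmoved and the arm clear. I did not check separately that the pad has nipped the drive, and the hand-in gave no verdict.

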